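Set out the ticket desk

TASK

Set out the ticket desk around the ticket pad: lay the stapler midway between the ticket pad and the card terminal, and the ink pad midway between the ticket pad and the service bell, each flat on the counter, lengthwise beside the ticket pad and with its middle level with the ticket pad's middle. Stand the rubber stamp upright on the middle of the ink pad, and put the sticky-note block flat on the counter behind the ticket pad (at its end away from you), centred on it with a gap of about 3 cm. Leave the receipt roll and the round pin tin where they stand.

Things in the scene. Friction and masses are not known exactly. Their poses are not given: they have to be found in the camera images.
- ticket_pad: Pale yellow pad of tickets lying flat, 131 x 69 x 12 mm (x, y, z), fixed. Origin at the centre of its underside; x runs along its length, roughly away from the robot, y to its left, z up. The card terminal and the bell stand on either side of it, each centre about 190 mm from its own; which is on which side changes.
- terminal: Dark grey card terminal with a keypad, lying lengthwise beside the ticket pad, 165 x 72 x 46 mm, fixed. Origin at the centre of its underside, x along its length, z up. Its side faces are 36 mm from its centre line.
- bell: Service bell with a bright dome on a dark round base, 84 mm in diameter, 52 mm high, fixed. Origin at the centre of its underside.
- office_stapler: Dark stapler lying on its base, 33 x 136 x 43 mm, closed (does not open), about 0.19 kg. Origin at the centre of its underside; y along its length, z up. The base is 32 mm wide and 8 mm high; the arm above it, from 20 to 43 mm high, is 20 mm wide and can be gripped across at the middle of its length.
- inkpad: Blue flat tin ink pad, closed, 58 x 92 x 18 mm, 0.07 kg; its top is flat and solid, 17 mm above the underside. Origin at the centre of its underside; y along its length, z up. Grip it across the 58 mm side.
- stamp: Rubber stamp standing upright: wooden foot 24 x 40 mm, 18 mm high, with a dark round knob above it, 26 mm in diameter from 36 to 67 mm high, 0.05 kg. Origin at the centre of its underside; y along the foot's length, z up. Grip it by the knob.
- note_block: Square yellow block of sticky notes, 51 x 51 x 18 mm, 0.03 kg. Origin at the centre of its underside, x and y square to its sides, z up.
- spare_roll: White receipt paper roll standing on end, 60 mm in diameter, 57 mm high, loose; a bystander to leave alone. Origin at the centre of its underside.
- round_tin: Round teal pin tin, 60 mm in diameter, 21 mm high, loose; a bystander to leave alone. Origin at the centre of its underside.
Things that resemble listed ones, but are neither listed nor needed, are in the scene too. What is meant by the note_block is not orange, and is the larger of those in its own colour.

How it is judged:
By the outcome, as a careful person would: the job done as asked, in the order asked, and still so for the second after the job is handed in, with the robot touching nothing.
It also fails if it takes over 104 s, if anything falls off the work surface, if the arm or the gripper's body presses on something with over 40 N, if the wrist force passes 120 N, or if a joint passes its speed limit or range.

ROBOT

A 7-joint arm with a two-finger parallel gripper is mounted at the origin on a cart in front of the work surface, level with it; the furniture and walls round the work are solid. World frame = base frame: x ahead of the robot, y to its left, z up, the work surface at z = 0. Lengths are in m, angles in rad, forces in N, time in s.
With the tool pointing down it reaches from about 0.4 to 0.875 m from the base axis. Payload 19.3 kg.
Tool frame: the origin (TCP) lies at the very end of the fingers, on their centre line; the grasp point (between the pads) lies 19 mm behind it; z points along the fingers, y is the line along which they close (so a half turn about z gives the same grasp; the last joint's range is limited). The gripper opens to 85 mm and grips with 20 to 120 N. Pads are 22 mm wide; open, the fingers measure 114 mm over their backs; the gripper's body (76 mm by 85 mm) begins 54 mm behind the grasp point. The pads swing forward as they close: fully open they stand 13 mm farther back than shut.
Start: joints at [1.054, 0.521, -0.036, 1.599, 0.021, 1.021, -0.113], TCP at [0.27, -0.564, 0.231] pointing down, gripper open.
Joint ranges: [-2.91, 2.91], [-0.3, 2.13], [-1.5, 1.42], [0.17, 2.43], [-1.26, 4.41], [0.16, 1.93], [-2.52, 2.52]. Speed limits (rad/s): [1.89, 1.89, 2.39, 2.39, 3.01, 3.01, 3.01].

INTERFACE

Orientations are given as [roll, pitch, yaw] about the fixed x, y, z axes, in that order (R = Rz(yaw) Ry(pitch) Rx(roll)).
In Python, from workcell import bot gives the robot as it stands.
- The arm moves only by the shell command python3 -m crank 'ROWS' [FORCE]. ROWS is a JSON object of lists of equal length, an entry for each row: "travel": the shift along the world's x, y, z in cm, a list of three; "turn": the turn, a rotation vector about the world's x, y, z in degrees, a list of three; "gripper": the closure, from 0 (fully open) to 1 (shut). A call has exactly 5 rows; each row is the pose to reach, as a shift and turn from the pose commanded when the call began; what a row does not reach only later rows make up. A row lasts 1/10 s, in which the tool goes at most 50 mm and 8.59 degrees, less where a joint would pass 70% of its speed; a pose out of reach is approached as far as the arm can. A call with a gripper value outside its range is refused whole. The fingers move at their own pace and stop on an object; FORCE is the grip in N (left out, the last holds). Time passes only in rows, so rows that repeat a pose let the fingers close, or fill a call up. It gives the time, the measured TCP pose, the force, the opening and the grip force at its end, in the units of the state.
- bot.observe(): the state, without advancing time (a new reading comes with each control period).
- bot.grab_frame(name): name is "scene" or "top"; returns a dict with "pixels" (420x560x3 uint8, red, green, blue), "fx", "fy", "cx", "cy" (pixels), "dist" ([k1, k2, p1, p2, k3] as OpenCV has them; the pictures are not rectified), "extrinsics" (4x4, takes a point from world to camera coordinates). Camera axes: x right, y down, z forward; pixel columns grow to the right and rows downward; lengths in m; the calibration is good to about 2 mm. A picture is of the moment at which its call begins. There is no depth.
- bot.job_done(): hands the job in; it is judged then, once.
The state is a dict: "clock": time; "qpos": joint angles; "qd": joint speeds; "joint_efforts": joint torques, N m; "position": TCP position; "tool_rot": TCP orientation; "force": force on the tool from outside, world axes, zero at the start; "moment": the same for the moment, N m; "grip_width": finger opening in m; "finger_force": force on a finger pad.
Only numpy, scipy, OpenCV 4.12 (cv2) and the standard library are available. Lean on these libraries where they do the work, as an engineer would, in place of code of your own. Each camera call takes 0.05 s, during which the arm holds its last target. There are 200 camera calls.

## Working session

There is one attempt and no reset: what is moved stays moved. The work goes in short steps, Python scripts to look and compute and a shell command to move; the robot and the scene stay as the last step left them, time stands still between calls to the robot, and variables do not carry over. Pictures are saved under pics/ and viewed, at most 17 in all, crops included, and the job is handed in when it is done.

```bash
ls; mkdir -p pics; cat > h.py <<'E'
import numpy as np, cv2
from workcell import bot
def grab(n,tag):
    f=bot.grab_frame(n); cv2.imwrite(f'pics/{tag}.png',f['pixels'][:,:,::-1])
    np.savez(f'pics/{tag}.npz',**{k:np.asarray(v) for k,v in f.items()}); return f
def load(tag): return dict(np.load(f'pics/{tag}.npz'))
def ray(f,px):
    K=np.array([[f['fx'],0,f['cx']],[0,f['fy'],f['cy']],[0,0,1]],float)
    u=cv2.undistortPoints(np.array(px,float).reshape(-1,1,2),K,np.array(f['dist'],float)).reshape(-1,2)
    E=np.array(f['extrinsics']);R=E[:3,:3];o=-R.T@E[:3,3]
    d=np.c_[u,np.ones(len(u))]@R; return o,d/np.linalg.norm(d,axis=1)[:,None]
def plane(f,px,z):
    o,d=ray(f,px); return o+d*((z-o[2])/d[:,2])[:,None]
def tri(fa,pa,fb,pb):
    oa,da=ray(fa,pa);ob,db=ray(fb,pb);r=[]
    for a,b in zip(da,db):
        s=np.linalg.lstsq(np.c_[a,-b],ob-oa,rcond=None)[0]
        p,q=oa+a*s[0],ob+b*s[1]; r.append(np.r_[(p+q)/2,np.linalg.norm(p-q)])
    return np.array(r)
def proj(f,P):
    E=np.array(f['extrinsics']);K=np.array([[f['fx'],0,f['cx']],[0,f['fy'],f['cy']],[0,0,1]],float)
    return cv2.projectPoints(np.array(P,float).reshape(-1,1,3),cv2.Rodrigues(E[:3,:3])[0],E[:3,3],K,np.array(f['dist'],float))[0].reshape(-1,2)
E
python3 - <<'E'
from h import *
for n in('scene','top'):
    f=grab(n,n+'0'); E=np.array(f['extrinsics']); print(n,-E[:3,:3].T@E[:3,3],E[2,:3],f['fx'])
print(bot.observe())
E
```

```text
pics
scene [-0.08252836  0.90385782  0.62109745] [ 0.5240158  -0.71210925 -0.46723426] 406.89589180288874
top [ 0.35619071 -0.00224862  1.19414969] [ 0.20094041  0.00959747 -0.97955645] 408.71324672227706
{'clock': 0.1, 'qpos': array([ 1.05379515,  0.52196093, -0.03629079,  1.59989419,  0.02117723,
        1.02109579, -0.11280631]), 'qd': array([-0.00040632, -0.00109585, -0.00019006, -0.0006316 , -0.00165399,
       -0.00109565, -0.00191441]), 'joint_efforts': array([ 4.69442588e-03, -9.28498363e+01,  1.98468179e+00, -3.70535266e+01,
        1.82811351e-02,  5.39833418e-03,  1.77450596e-05]), 'position': array([ 0.2698923 , -0.56342048,  0.23079997]), 'tool_rot': array([-3.14062068e+00,  6.51934884e-05,  4.46739228e-01]), 'force': array([-0.0736237 ,  0.38328522,  0.33741052]), 'moment': array([ 0.00751607,  0.04572545, -0.04820113]), 'finger_force': 0.0, 'grip_width': 0.08563021904342562}
```

View pics/top0.png

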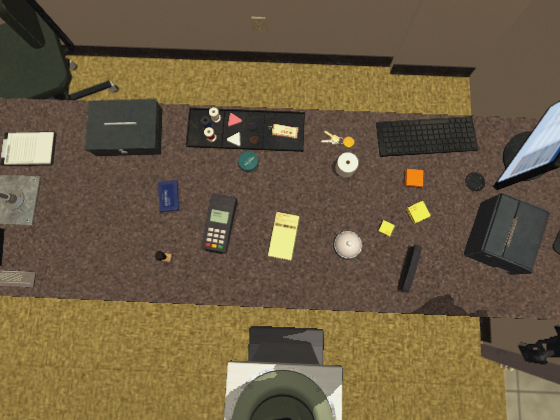

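View pics/scene0.png

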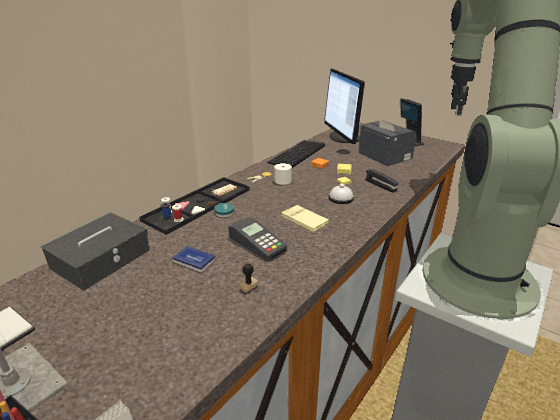

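The top view shows the stapler at (410,268), the large yellow block at (419,212) with a smaller decoy at (387,228), the bell at (348,244), the ticket pad at (284,236), the terminal at (220,223), the ink pad at (169,196) and the stamp at (163,257). In the scene view the ink pad is at (193,259), the stamp at (248,278), the stapler at (381,180) and the block at (344,169).

```bash
python3 - <<'E'
from h import *
a=load('top0');b=load('scene0')
def masks(f):
    h=cv2.cvtColor(f['pixels'],cv2.COLOR_RGB2HSV)
    return dict(blue=cv2.inRange(h,(108,110,40),(128,255,255)),
      yel=cv2.inRange(h,(26,190,140),(34,255,255)),
      pad=cv2.inRange(h,(24,60,150),(34,170,255)),
      dark=cv2.inRange(h,(0,0,0),(180,255,38)))
for n,f in(('top',a),('scene',b)):
    for k,m in masks(f).items():
        if k=='dark' and n=='scene': pass
        for c in cv2.findContours(m,cv2.RETR_EXTERNAL,cv2.CHAIN_APPROX_NONE)[0]:
            A=cv2.contourArea(c)
            if A<25: continue
            r=cv2.minAreaRect(c)
            if not(150<r[0][0]<440 and 130<r[0][1]<300): continue
            print(n,k,A,np.round(cv2.boxPoints(r),1).tolist())
t=cv2.resize(a['pixels'][160:300,148:440],None,fx=2.7,fy=2.7,interpolation=cv2.INTER_CUBIC)
s=cv2.resize(b['pixels'][150:300,165:415],None,fx=3.2,fy=3.2,interpolation=cv2.INTER_CUBIC)
cv2.imwrite('pics/tc.png',t[:,:,::-1]);cv2.imwrite('pics/sc.png',s[:,:,::-1])
E
```

```text
top blue 237.0 [[158.8000030517578, 183.89999389648438], [176.60000610351562, 182.60000610351562], [178.5, 209.5], [160.8000030517578, 210.6999969482422]]
top pad 126.0 [[377.79998779296875, 230.39999389648438], [383.20001220703125, 219.60000610351562], [394.79998779296875, 225.39999389648438], [389.3999938964844, 236.1999969482422]]
top pad 914.5 [[267.29998779296875, 255.5], [275.6000061035156, 211.3000030517578], [299.1000061035156, 215.6999969482422], [290.79998779296875, 259.8999938964844]]
top pad 269.5 [[407.3999938964844, 206.8000030517578], [422.6000061035156, 199.1999969482422], [430.6000061035156, 215.1999969482422], [415.3999938964844, 222.8000030517578]]
top pad 29.0 [[324.20001220703125, 134.8000030517578], [326.79998779296875, 130.8000030517578], [338.79998779296875, 138.8000030517578], [336.20001220703125, 142.8000030517578]]
top dark 207.5 [[396.79998779296875, 288.3999938964844], [408.79998779296875, 244.60000610351562], [414.79998779296875, 246.1999969482422], [402.8999938964844, 290.1000061035156]]
top dark 27.0 [[379.79998779296875, 152.8000030517578], [429.79998
[... 1000 characters left out ...]
214.0, 204.89999389648438], [216.5, 227.5], [141.8000030517578, 235.8000030517578]]
scene dark 209.5 [[392.20001220703125, 266.1000061035156], [419.5, 188.5], [438.6000061035156, 195.1999969482422], [411.20001220703125, 272.79998779296875]]
scene dark 155.0 [[168.6999969482422, 203.10000610351562], [239.39999389648438, 170.39999389648438], [248.89999389648438, 191.0], [178.1999969482422, 223.60000610351562]]
scene dark 63.5 [[365.5, 179.6999969482422], [368.70001220703125, 173.89999389648438], [396.0, 189.0], [392.70001220703125, 194.89999389648438]]
scene dark 33.0 [[290.79998779296875, 165.1999969482422], [323.1000061035156, 143.60000610351562], [324.29998779296875, 145.5], [292.0, 167.0]]
```

View pics/tc.png

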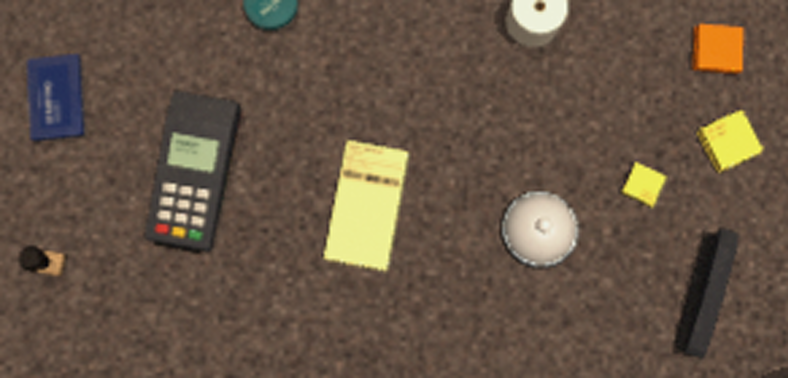

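View pics/sc.png

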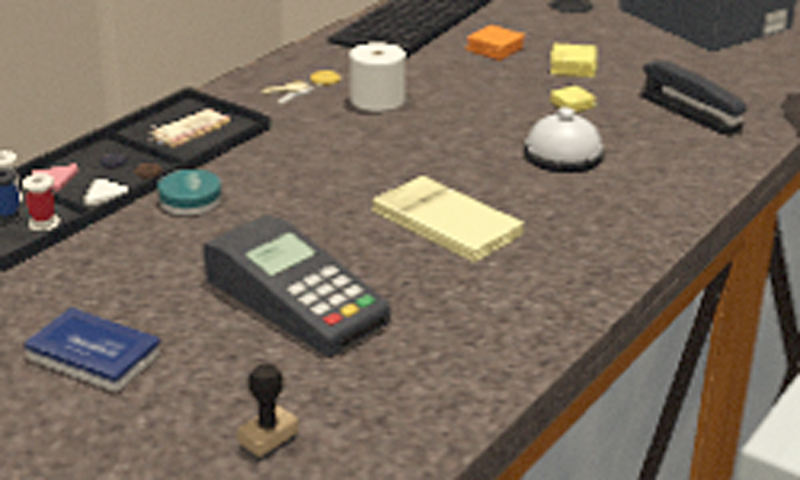

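The crops match. In the top crop the ink pad's top corners are at about (28,58), (79,55), (83,134) and (33,138), the stamp knob at (33,258) with its foot to the right, and the stapler's arm runs from (727,232) to (690,352). In the scene crop the same ink pad corners are at (25,343), (72,311), (159,346) and (116,380), and the knob is at (266,382).

```bash
python3 - <<'E'
from h import *
np.set_printoptions(precision=4,suppress=True)
a=load('top0');b=load('scene0')
T=lambda p:(np.array(p,float)+.5)/2.7-.5+[148,160]
S=lambda p:(np.array(p,float)+.5)/3.2-.5+[165,150]
P=dict(ink=([(28,58),(79,55),(83,134),(33,138)],[(25,343),(72,311),(159,346),(116,380)]),
 pad=([(347,141),(408,150),(386,270),(324,261)],[(372,207),(423,177),(523,228),(474,256)]),
 knob=([(33,258)],[(266,382)]),
 bell=([(542,226)],[(566,115)]),
 staplerEnds=([(727,230),(690,354)],[(655,62),(741,103)]),
 note=([(700,131),(743,111),(763,148),(722,170)],[(556,45),(593,46),(597,67),(551,66)]),
 termTop=([(177,93),(240,100),(212,249),(147,238)],[(206,246),(268,216),(388,301),(333,341)]))
for k,(t,s) in P.items():
    r=tri(a,T(t),b,S(s)); print(k);print(r, 'mean',r.mean(0))
    if len(r)==4: print(' sides',np.linalg.norm(np.roll(r[:,:3],-1,0)-r[:,:3],axis=1))
# mask rects on planes
def rect(px,z,n):
    q=plane(a,px,z)[:,:2].astype(np.float32)*1000; c,s,an=cv2.minAreaRect(q); print(n,'rect mm',np.round(c,1),np.round(s,1),round(an,1)); return c
h=cv2.cvtColor(a['pixels'],cv2.COLOR_RGB2HSV)
def big(m,roi):
    x0,y0,x1,y1=roi; mm=np.zeros_like(m);mm[y0:y1,x0:x1]=m[y0:y1,x0:x1]
    return max(cv2.findContours(mm,cv2.RETR_EXTERNAL,cv2.CHAIN_APPROX_NONE)[0],key=cv2.contourArea).reshape(-1,2)
rect(big(cv2.inRange(h,(24,50,130),(34,190,255)),(260,200,305,265)),.012,'pad')
rect(big(cv2.inRange(h,(105,100,30),(130,255,255)),(150,170,190,220)),.017,'ink')
for v in (150,190,205,215,225):rect(big(cv2.inRange(h,(24,90,v),(34,255,255)),(400,195,436,228)),.018,'note%d'%v)
for v in (30,38,45,52): rect(big(cv2.inRange(h,(0,0,0),(180,255,v)),(392,238,425,294)),.043,'stapler%d'%v)
g=a['pixels'].max(2)
rect(big(cv2.inRange(g,110,255),(330,228,366,262)),.03,'bell')
# stamp foot
hs=cv2.cvtColor(b['pixels'],cv2.COLOR_RGB2HSV)
for n,H,roi in(('t',h,(150,245,176,268)),('s',hs,(234,270,262,296))):
    x0,y0,x1,y1=roi; print(n); print(H[y0:y1:1,x0:x1:1,1] if n=='t' else '')
    I=(a if n=='t' else b)['pixels'][y0:y1,x0:x1]
    cv2.imwrite(f'pics/st{n}.png',cv2.resize(I,None,fx=14,fy=14,interpolation=cv2.INTER_CUBIC)[:,:,::-1])
E
python3 - <<'E'
import cv2,numpy as np
a=cv2.imread('pics/stt.png');b=cv2.imread('pics/sts.png')
print(a.shape,b.shape)
o=np.zeros((max(a.shape[0],b.shape[0]),a.shape[1]+b.shape[1],3),np.uint8);o[:a.shape[0],:a.shape[1]]=a;o[:b.shape[0],a.shape[1]:]=b
cv2.imwrite('pics/st.png',o)
E
```

```text
ink
[[0.6526 0.3984 0.0123 0.0038]
 [0.6592 0.3432 0.0101 0.0029]
 [0.5707 0.331  0.0065 0.0038]
 [0.5633 0.3844 0.0086 0.0044]] mean [0.6114 0.3642 0.0093 0.0037]
 sides [0.0556 0.0894 0.054  0.0904]
pad
[[ 0.5763  0.0418  0.0004  0.0032]
 [ 0.5665 -0.0262  0.0072  0.0062]
 [ 0.4369 -0.0067  0.0037  0.0032]
 [ 0.4451  0.0609  0.0035  0.0001]] mean [0.5062 0.0175 0.0037 0.0032]
 sides [0.0691 0.1311 0.0681 0.1326]
knob
[[0.4306 0.3577 0.0515 0.0032]] mean [0.4306 0.3577 0.0515 0.0032]
bell
[[ 0.4863 -0.1674  0.044   0.0036]] mean [ 0.4863 -0.1674  0.044   0.0036]
staplerEnds
[[ 0.4873 -0.3649  0.0351  0.0122]
 [ 0.3611 -0.3226  0.0351  0.0049]] mean [ 0.4242 -0.3438  0.0351  0.0085]
note
[[ 0.5955 -0.3358  0.0378  0.004 ]
 [ 0.6038 -0.3978  0.0174  0.048 ]
 [ 0.5878 -0.4233 -0.0181  0.0104]
 [ 0.5823 -0.3562  0.0058  0.0471]] mean [ 0.5923 -0.3783  0.0107  0.0274]
 sides [0.0658 0.0464 0.0714 0.0402]
termTop
[[0.6156 0.2267 0.0325 0.0028]
 [0.6086 0.1568 0.0331 0.0072]
 [0.4521 0.1802 0.0163 0.0005]
 [0.4586 0.2494 0.0134 0.0053]] mean [0.5337 0.2033 0.0238 0.004 ]
 sides [0.0702 0.1
[... 2445 characters left out ...]
1  77  79  81]
 [ 84  88  84  82  84  77  84  84  80  82  81  77  81  79  89  87  86  99
   98 103  99  85  82  77  81  81]
 [ 86  86  88  81  78  83  83  83  86  80  76  79  84  83  83  83  80  84
   82  86  83  88  87  81  83  80]
 [ 85  85  86  85  81  79  82  85  80  79  78  85  84  81  82  79  76  85
   79  87  83  85  84  82  82  81]
 [ 84  82  84  82  83  83  80  81  81  88  77  81  79  86  85  76  78  84
   83  85  88  84  77  79  80  85]
 [ 86  84  88  86  79  78  77  80  84  78  80  84  82  82  89  85  81  85
   84  88  84  82  73  82  82  79]
 [ 78  85  84  80  81  81  78  79  80  86  74  79  83  84  87  87  87  79
   81  90  84  81  84  82  85  87]]
s

(322, 364, 3) (364, 392, 3)
```

View pics/st.png

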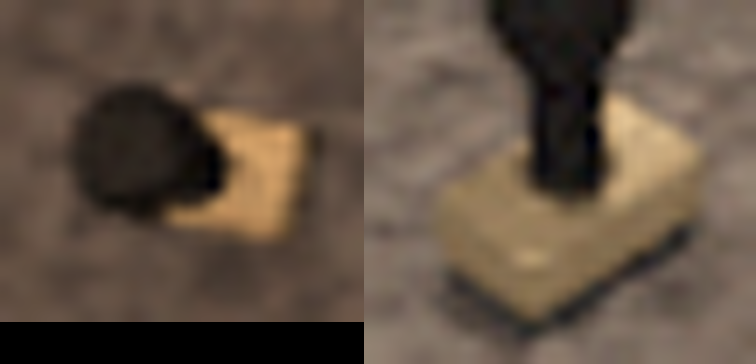

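The zoom shows the stamp's foot with its long axis about 11° off the y axis: the foot yaw is about -11°. The measurements below agree with the given sizes; triangulated heights are within about 8 mm.
- **Pad:** (0.507, 0.018), yaw -8.3°.
- **Terminal:** 0.188 m to the pad's left.
- **Bell:** 0.186 m to the pad's right.
- **Stapler:** (0.428, -0.328), long axis at -16°.

I'll start with the stapler.

```bash
python3 -m crank '{"travel":[[2.6,3.9,-0.8],[5.2,7.8,-1.6],[7.8,11.7,-2.4],[10.4,15.6,-3.2],[13,19.5,-4]],"turn":[[0,0,-8.4],[0,0,-16.8],[0,0,-25.2],[0,0,-33.6],[0,0,-42]],"gripper":[0,0,0,0,0]}' 60
python3 -m crank '{"travel":[[1.4,2,-2],[2.8,4.1,-4],[2.8,4.1,-6],[2.8,4.1,-8],[2.8,4.1,-8]],"turn":[[0,0,0],[0,0,0],[0,0,0],[0,0,0],[0,0,0]],"gripper":[0,0,0,0,0]}'
python3 - <<'E'
from h import *
f=grab('top','top1');g=grab('scene','scene1')
print(bot.observe()['position'],bot.observe()['tool_rot'])
A=cv2.resize(f['pixels'][210:310,340:450],None,fx=3.6,fy=3.6,interpolation=cv2.INTER_CUBIC)
B=cv2.resize(g['pixels'][130:230,320:430],None,fx=3.6,fy=3.6,interpolation=cv2.INTER_CUBIC)
cv2.imwrite('pics/c1.png',np.hstack([A,B])[:,:,::-1])
E
```

```text
clock: 0.6
position: [0.3994, -0.3691, 0.1913]
tool_rot: [-3.141, 0.0, -0.284]
force: [1.1, 0.3, -0.8]
grip_width: 0.0857
finger_force: 0.0
clock: 1.1
position: [0.4257, -0.3288, 0.1096]
tool_rot: [-3.14, 0.004, -0.277]
force: [0.8, 0.1, 0.5]
grip_width: 0.0858
finger_force: 0.0
[ 0.42657967 -0.32988403  0.11190518] [-3.14144258e+00  6.69907658e-04 -2.77853199e-01]
```

View pics/c1.png

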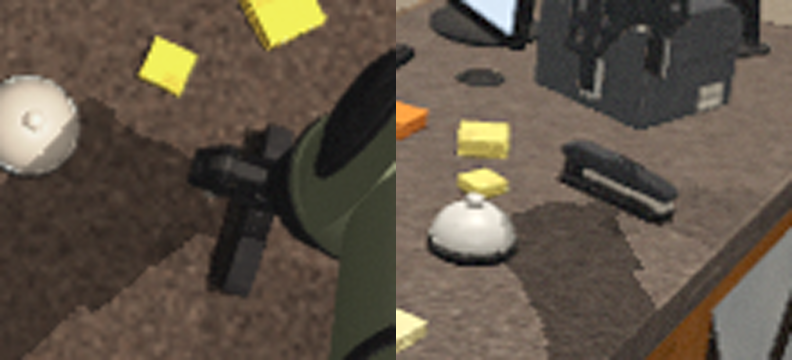

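The picture shows the fingers straddling the stapler near its middle (composite (245,180) from above), with the stapler at (620,183) in the scene half. I'll descend and close.

```bash
python3 - <<'E'
from h import *
print(proj(load('scene1'),[[.428,-.328,.03]]))
E
python3 -m crank '{"travel":[[0,0,-3.2],[0,0,-6.4],[0,0,-9.6],[0,0,-9.6],[0,0,-9.6]],"turn":[[0,0,0],[0,0,0],[0,0,0],[0,0,0],[0,0,0]],"gripper":[0,0,0,0,0]}'
python3 -m crank '{"travel":[[0,0,0],[0,0,0],[0,0,0],[0,0,0],[0,0,0]],"turn":[[0,0,0],[0,0,0],[0,0,0],[0,0,0],[0,0,0]],"gripper":[1,1,1,1,1]}' 60
python3 -m crank '{"travel":[[0,0,0],[0,0,0],[0,0,0],[0,0,0],[0,0,0]],"turn":[[0,0,0],[0,0,0],[0,0,0],[0,0,0],[0,0,0]],"gripper":[1,1,1,1,1]}' 60
```

```text
[[378.05010071 177.68436213]]
clock: 1.7
position: [0.427, -0.3302, 0.0169]
tool_rot: [3.141, -0.0, -0.278]
force: [-0.4, -0.5, 0.8]
grip_width: 0.0853
finger_force: 0.0
clock: 2.2
position: [0.427, -0.3302, 0.0164]
tool_rot: [3.141, -0.001, -0.278]
force: [-1.9, -1.8, 11.2]
grip_width: 0.0201
finger_force: 58.5
clock: 2.7
position: [0.427, -0.3302, 0.0164]
tool_rot: [3.141, -0.001, -0.278]
force: [-2.2, -1.3, 14.1]
grip_width: 0.0199
finger_force: 58.9
```

```bash

python3 -m crank '{"travel":[[0,0,2],[0,0,4.5],[0,0,7],[0.5,2,9],[1,5,9]],"turn":[[0,0,0],[0,0,0],[0,0,1],[0,0,2],[0,0,3]],"gripper":[1,1,1,1,1]}' 60
python3 -m crank '{"travel":[[1,4.2,0],[2,8.4,0],[3,12.6,0],[4,16.8,0],[4.8,21,0]],"turn":[[0,0,1],[0,0,2],[0,0,3],[0,0,4],[0,0,4.6]],"gripper":[1,1,1,1,1]}' 60
python3 -m crank '{"travel":[[0.8,4.2,0],[1.6,8.4,0],[2.4,12.6,0],[3.2,16,0],[3.55,18.05,0]],"turn":[[0,0,0],[0,0,0],[0,0,0],[0,0,0],[0,0,0]],"gripper":[1,1,1,1,1]}' 60
python3 -m crank '{"travel":[[0,0,0],[0,0,-2],[0,0,-4],[0,0,-5.5],[0,0,-5.5]],"turn":[[0,0,0],[0,0,0],[0,0,0],[0,0,0],[0,0,0]],"gripper":[1,1,1,1,1]}' 60
python3 - <<'E'
from h import *
f=grab('top','top2');g=grab('scene','scene2')
print(bot.observe()['position'],bot.observe()['tool_rot'])
A=cv2.resize(f['pixels'][180:280,190:300],None,fx=3.6,fy=3.6,interpolation=cv2.INTER_CUBIC)
B=cv2.resize(g['pixels'][165:265,225:335],None,fx=3.6,fy=3.6,interpolation=cv2.INTER_CUBIC)
cv2.imwrite('pics/c2.png',np.hstack([A,B])[:,:,::-1])
E
```

```text
clock: 3.2
position: [0.4375, -0.2809, 0.108]
tool_rot: [3.14, -0.003, -0.227]
force: [1.9, -0.2, -2.0]
grip_width: 0.0199
finger_force: 60.0
clock: 3.7
position: [0.4848, -0.0678, 0.1057]
tool_rot: [-3.141, 0.0, -0.144]
force: [2.1, -0.3, -1.5]
grip_width: 0.0198
finger_force: 60.0
clock: 4.2
position: [0.5202, 0.1141, 0.1056]
tool_rot: [-3.141, 0.0, -0.142]
force: [0.5, -0.7, -2.6]
grip_width: 0.0196
finger_force: 60.0
clock: 4.7
position: [0.5189, 0.1098, 0.0491]
tool_rot: [3.14, 0.003, -0.145]
force: [0.9, -1.0, -1.8]
grip_width: 0.0205
finger_force: 59.9
[0.52012852 0.11018004 0.05096234] [ 3.14125916e+00  4.68748964e-04 -1.45469736e-01]
```

View pics/c2.png

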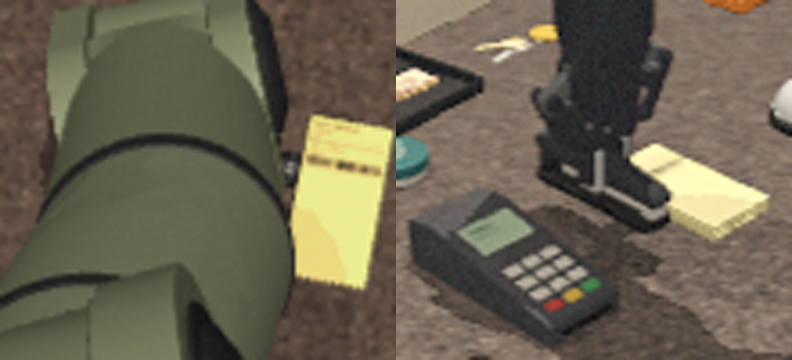

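The scene half shows the stapler held level between the terminal and the pad at about (600,190). I'll lower it, release partly, lift and go clear. The next stop is the ink pad.

```bash

python3 -m crank '{"travel":[[0,0,-1.2],[0,0,-2.4],[0,0,-3],[0,0,-3.4],[0,0,-3.4]],"turn":[[0,0,0],[0,0,0],[0,0,0],[0,0,0],[0,0,0]],"gripper":[1,1,1,1,1]}' 60
python3 -m crank '{"travel":[[0,0,0],[0,0,0],[0,0,0],[0,0,0],[0,0,0]],"turn":[[0,0,0],[0,0,0],[0,0,0],[0,0,0],[0,0,0]],"gripper":[0.5,0.5,0.5,0.5,0.5]}' 60
python3 -m crank '{"travel":[[0,0,2],[0,0,5],[0,0,8.5],[0,0,12],[1,3,14]],"turn":[[0,0,0],[0,0,0],[0,0,0],[0,0,0],[0,0,0]],"gripper":[0.5,0.5,0.5,0,0]}' 60
python3 -m crank '{"travel":[[1,4.5,0],[2,9,0],[3,13.5,0],[4,18,0],[5,21,0]],"turn":[[0,0,0],[0,0,0],[0,0,0],[0,0,0],[0,0,0]],"gripper":[0,0,0,0,0]}' 60
python3 - <<'E'
from h import *
np.set_printoptions(precision=4,suppress=True)
f=grab('top','top3');g=grab('scene','scene3')
h=cv2.cvtColor(f['pixels'],cv2.COLOR_RGB2HSV)
roi=(236,195,270,262)
for v in(30,38,45):
    m=np.zeros(h.shape[:2],np.uint8);m[195:262,240:268]=cv2.inRange(h,(0,0,0),(180,255,v))[195:262,240:268]
    c=max(cv2.findContours(m,cv2.RETR_EXTERNAL,cv2.CHAIN_APPROX_NONE)[0],key=cv2.contourArea).reshape(-1,2)
    r=cv2.minAreaRect((plane(f,c,.043)[:,:2]*1000).astype(np.float32));print(v,np.round(r[0],1),np.round(r[1],1),r[2])
A=cv2.resize(f['pixels'][150:280,150:380],None,fx=3.4,fy=3.4,interpolation=cv2.INTER_CUBIC)
cv2.imwrite('pics/c3.png',A[:,:,::-1])
E
```

```text
clock: 5.3
position: [0.5201, 0.1107, 0.0166]
tool_rot: [3.141, 0.0, -0.145]
force: [-0.4, 0.4, -2.0]
grip_width: 0.0197
finger_force: 60.3
clock: 5.8
position: [0.5203, 0.1107, 0.0167]
tool_rot: [-3.142, -0.0, -0.145]
force: [-0.4, 0.6, -0.5]
grip_width: 0.0429
finger_force: 0.0
clock: 6.3
position: [0.5306, 0.1376, 0.1595]
tool_rot: [3.141, -0.002, -0.15]
force: [1.2, -0.7, -0.2]
grip_width: 0.0705
finger_force: 0.0
clock: 6.8
position: [0.5796, 0.3544, 0.1565]
tool_rot: [-3.141, 0.001, -0.142]
force: [-0.8, -0.3, -0.1]
grip_width: 0.0853
finger_force: 0.0
30 [458.  106.7] [0. 0.] 0.0
38 [558.7  89.2] [ 7.9 30.6] 82.07299041748047
45 [516.9  95.4] [  9.6 119.8] 81.99150085449219
```

View pics/c3.png

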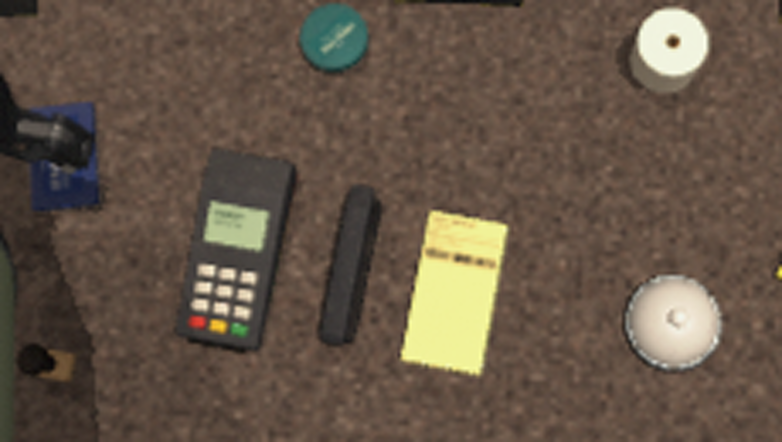

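The stapler now lies between the terminal and the pad (crop corners (357,186), (380,192), (347,343), (319,338)), parallel to the pad. I'll check the numbers.

```bash
python3 - <<'E'
from h import *
np.set_printoptions(precision=4,suppress=True)
f=load('top3')
T=lambda p:(np.array(p,float)+.5)/3.4-.5+150
x=np.array([np.cos(np.radians(-8.3)),np.sin(np.radians(-8.3))]);y=np.array([-x[1],x[0]])
def rep(n,pts,z):
    q=plane(f,T(pts),z)[:,:2].mean(0)-[.507,.018]; print(n,'along',q@x*1e3,'side',q@y*1e3)
rep('stapler arm',[(351,187),(371,187),(345,342),(321,337)],.043)
rep('pad',[(430,210),(508,224),(482,375),(400,360)],.012)
rep('bell',[(677,317)],.052)
rep('bell rim',[(673,322)],.02)
rep('termTopface',[(213,149),(295,161),(260,349),(178,334)],.035)
rep('ink',[(95,102),(99,206),(32,210)],.017)
q=plane(f,T([(95,102),(99,206),(32,210)]),.017); print(q, q[0,:2]/2+q[2,:2]/2, np.degrees(np.arctan2(*(q[0]-q[1])[[1,0]])),np.linalg.norm(q[0]-q[1]),np.linalg.norm(q[2]-q[1]))
q=plane(load('top0'),np.array([(28,58),(79,55),(83,134),(33,138)])/2.7+[147.7,159.7],.017);print(q.mean(0))
E
```

```text
stapler arm along 3.5117428974532054 side 91.95071293026292
pad along 0.1429015658601726 side -0.28308329723195147
bell along 8.282241632468786 side -185.17128310053192
bell rim along 7.80026558177445 side -186.52572031634458
termTopface along 0.11284742283003843 side 187.23306505777614
ink along 40.40200032926574 side 342.6755511949875
[[0.66   0.3403 0.017 ]
 [0.5676 0.328  0.017 ]
 [0.5617 0.3855 0.017 ]] [0.6109 0.3629] 7.635630922245634 0.09319214355063003 0.05780462090873362
[0.6113 0.3631 0.017 ]
```

```bash

python3 -m crank '{"travel":[[1.5,0.6,0],[3.1,1.2,0],[3.1,1.2,-4],[3.1,1.2,-8],[3.1,1.2,-10]],"turn":[[0,0,8],[0,0,16.2],[0,0,16.2],[0,0,16.2],[0,0,16.2]],"gripper":[0,0,0,0,0]}' 40
python3 -m crank '{"travel":[[0,0,-1.8],[0,0,-3.6],[0,0,-5],[0,0,-5.4],[0,0,-5.4]],"turn":[[0,0,0],[0,0,0],[0,0,0],[0,0,0],[0,0,0]],"gripper":[0,0,0,0,0]}' 40
python3 -m crank '{"travel":[[0,0,0],[0,0,0],[0,0,0],[0,0,0],[0,0,0]],"turn":[[0,0,0],[0,0,0],[0,0,0],[0,0,0],[0,0,0]],"gripper":[1,1,1,1,1]}' 40
python3 -m crank '{"travel":[[0,0,0],[0,0,0],[0,0,0],[0,0,0],[0,0,0]],"turn":[[0,0,0],[0,0,0],[0,0,0],[0,0,0],[0,0,0]],"gripper":[1,1,1,1,1]}' 40
```

```text
clock: 7.4
position: [0.6099, 0.3613, 0.0532]
tool_rot: [3.14, 0.003, 0.137]
force: [0.1, 0.0, -0.2]
grip_width: 0.0854
finger_force: 0.0
clock: 7.9
position: [0.6112, 0.3627, 0.0025]
tool_rot: [3.141, 0.0, 0.138]
force: [0.4, -0.4, -0.3]
grip_width: 0.0851
finger_force: 0.0
clock: 8.4
position: [0.6118, 0.3631, 0.004]
tool_rot: [-3.141, -0.001, 0.138]
force: [-1.6, -0.6, 7.1]
grip_width: 0.0569
finger_force: 42.6
clock: 8.9
position: [0.6118, 0.3632, 0.004]
tool_rot: [-3.141, -0.001, 0.138]
force: [-2.2, -0.4, 5.8]
grip_width: 0.0568
finger_force: 42.6
```

```bash

python3 -m crank '{"travel":[[0,0,2],[0,0,4.5],[0,0,7],[0,-2,9],[-0.75,-5.6,10]],"turn":[[0,0,0],[0,0,0],[0,0,0],[0,0,0],[0,0,-2.2]],"gripper":[1,1,1,1,1]}' 40
python3 -m crank '{"travel":[[-1,-4,0],[-2.2,-8,0],[-3.4,-12,0],[-4.6,-16,0],[-5.8,-20,0]],"turn":[[0,0,-3],[0,0,-6],[0,0,-9],[0,0,-12],[0,0,-14]],"gripper":[1,1,1,1,1]}' 40
python3 -m crank '{"travel":[[-1.2,-4,0],[-2.4,-8,0],[-3.6,-12,0],[-4.8,-16,0],[-5.2,-18,0]],"turn":[[0,0,0],[0,0,0],[0,0,0],[0,0,0],[0,0,0]],"gripper":[1,1,1,1,1]}' 40
python3 -m crank '{"travel":[[0,0,0],[0,0,-2],[0,0,-4],[0,0,-6],[0,0,-6]],"turn":[[0,0,0],[0,0,0],[0,0,0],[0,0,0],[0,0,0]],"gripper":[1,1,1,1,1]}' 40
python3 - <<'E'
from h import *
f=grab('top','top4');g=grab('scene','scene4')
print(bot.observe()['position'],bot.observe()['tool_rot'])
A=cv2.resize(f['pixels'][180:280,260:370],None,fx=3.6,fy=3.6,interpolation=cv2.INTER_CUBIC)
B=cv2.resize(g['pixels'][135:235,265:375],None,fx=3.6,fy=3.6,interpolation=cv2.INTER_CUBIC)
cv2.imwrite('pics/c4.png',np.hstack([A,B])[:,:,::-1])
E
```

```text
clock: 9.4
position: [0.6045, 0.3089, 0.1063]
tool_rot: [-3.139, -0.004, 0.102]
force: [0.6, -0.3, -1.8]
grip_width: 0.0567
finger_force: 43.5
clock: 9.9
position: [0.5455, 0.1053, 0.1044]
tool_rot: [-3.141, -0.002, -0.147]
force: [1.7, -0.3, -1.1]
grip_width: 0.0567
finger_force: 43.5
clock: 10.4
position: [0.4928, -0.0768, 0.1043]
tool_rot: [3.141, -0.001, -0.148]
force: [0.4, 0.6, -0.3]
grip_width: 0.0566
finger_force: 43.4
clock: 10.9
position: [0.4932, -0.0725, 0.0419]
tool_rot: [-3.141, 0.002, -0.144]
force: [-0.3, 0.2, -0.2]
grip_width: 0.0566
finger_force: 43.4
[ 0.49418237 -0.07283969  0.04364379] [-3.14136424e+00 -4.54258996e-04 -1.44409125e-01]
```

View pics/c4.png

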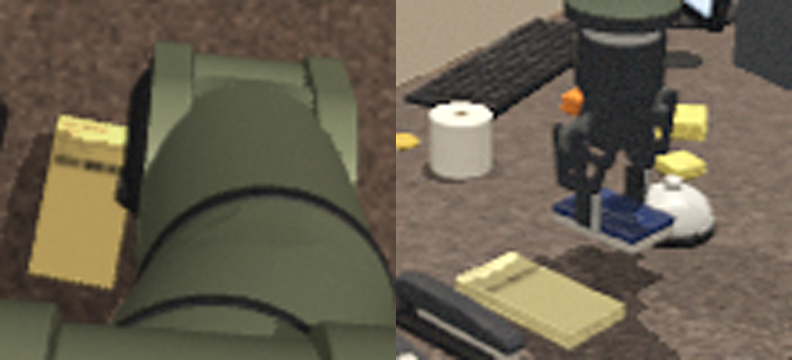

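The ink pad is held level at (615,215) in the scene half, between the pad and the bell. I'll lower it and release with a small opening.

```bash

python3 -m crank '{"travel":[[0,0,-1.4],[0,0,-2.8],[0,0,-3.5],[0,0,-3.9],[0,0,-3.9]],"turn":[[0,0,0],[0,0,0],[0,0,0],[0,0,0],[0,0,0]],"gripper":[1,1,1,1,1]}' 40
python3 -m crank '{"travel":[[0,0,0],[0,0,0],[0,0,0],[0,0,0],[0,0,0]],"turn":[[0,0,0],[0,0,0],[0,0,0],[0,0,0],[0,0,0]],"gripper":[0.24,0.24,0.24,0.24,0.24]}' 40
python3 -m crank '{"travel":[[0,0,1.5],[0,0,4],[0,0,8],[0,0,12],[0,3,16]],"turn":[[0,0,0],[0,0,0],[0,0,0],[0,0,0],[0,0,0]],"gripper":[0.24,0.24,0.24,0.24,0.24]}' 40
python3 -m crank '{"travel":[[-0.7,4.4,0],[-1.5,8.8,0],[-2.2,13.2,0],[-2.9,17.6,0],[-3.6,22,0]],"turn":[[0,0,0],[0,0,0],[0,0,0],[0,0,0],[0,0,0]],"gripper":[0.24,0.24,0.24,0.24,0.24]}' 40
python3 - <<'E'
from h import *
np.set_printoptions(precision=4,suppress=True)
f=grab('top','top5');g=grab('scene','scene5')
x=np.array([np.cos(np.radians(-8.3)),np.sin(np.radians(-8.3))]);y=np.array([-x[1],x[0]])
h=cv2.cvtColor(f['pixels'],cv2.COLOR_RGB2HSV)
m=np.zeros(h.shape[:2],np.uint8);m[205:280,295:335]=cv2.inRange(h,(105,100,30),(130,255,255))[205:280,295:335]
c=max(cv2.findContours(m,cv2.RETR_EXTERNAL,cv2.CHAIN_APPROX_NONE)[0],key=cv2.contourArea).reshape(-1,2)
r=cv2.minAreaRect((plane(f,c,.017)[:,:2]*1000).astype(np.float32));q=np.array(r[0])/1e3-[.507,.018]
print(r,'along',q@x,'side',q@y)
# pad again, same method
m[:]=0;m[200:265,260:305]=cv2.inRange(h,(24,50,130),(34,190,255))[200:265,260:305]
c=max(cv2.findContours(m,cv2.RETR_EXTERNAL,cv2.CHAIN_APPROX_NONE)[0],key=cv2.contourArea).reshape(-1,2)
print(cv2.minAreaRect((plane(f,c,.012)[:,:2]*1000).astype(np.float32)))
A=cv2.resize(f['pixels'][190:290,145:365],None,fx=3.4,fy=3.4,interpolation=cv2.INTER_CUBIC)
cv2.imwrite('pics/c5.png',A[:,:,::-1])
for n in('scene0','scene5'):
  k=load(n)['pixels']; d=cv2.cvtColor(k,cv2.COLOR_RGB2GRAY)
# knob
a=load('top0');b=load('scene0')
pk=np.array([[150+130/14-.5,245+150/14-.5]]); 
bs=cv2.inRange(cv2.cvtColor(b['pixels'],cv2.COLOR_RGB2GRAY)[260:280,236:262],0,50)
ys,xs=np.nonzero(bs[:15]);print('scene knob px',xs.min()+236,xs.max()+236,ys.min()+260)
ks=np.array([[(xs.min()+xs.max())/2+236,ys.min()+260+4.5]])
print(tri(a,pk,b,ks),plane(a,pk,.0515),plane(b,ks,.0515),pk,ks)
E
```

```text
clock: 11.5
position: [0.494, -0.0733, 0.0038]
tool_rot: [-3.142, -0.0, -0.145]
force: [1.2, -0.1, -1.0]
grip_width: 0.0571
finger_force: 44.6
clock: 12.0
position: [0.4937, -0.0733, 0.0038]
tool_rot: [-3.142, -0.0, -0.145]
force: [-0.6, 0.6, -0.3]
grip_width: 0.0649
finger_force: 0.0
clock: 12.5
position: [0.4934, -0.0461, 0.1654]
tool_rot: [3.14, -0.0, -0.15]
force: [0.2, 1.0, -0.7]
grip_width: 0.0649
finger_force: 0.0
clock: 13.0
position: [0.4571, 0.1784, 0.1639]
tool_rot: [-3.141, -0.0, -0.145]
force: [0.8, 0.1, -0.3]
grip_width: 0.0646
finger_force: 0.0
((491.591552734375, -73.478759765625), (54.40657043457031, 86.21898651123047), 81.79988861083984) along -0.002041529706798893 side -0.09274489685072024
((507.0069274902344, 18.064620971679688), (69.95955657958984, 131.34024047851562), 81.80607604980469)
scene knob px 243 252 264
[[0.4301 0.3597 0.0546 0.0039]] [[0.4319 0.3618 0.0515]] [[0.4309 0.3561 0.0515]] [[158.7857 255.2143]] [[247.5 268.5]]
```

View pics/c5.png

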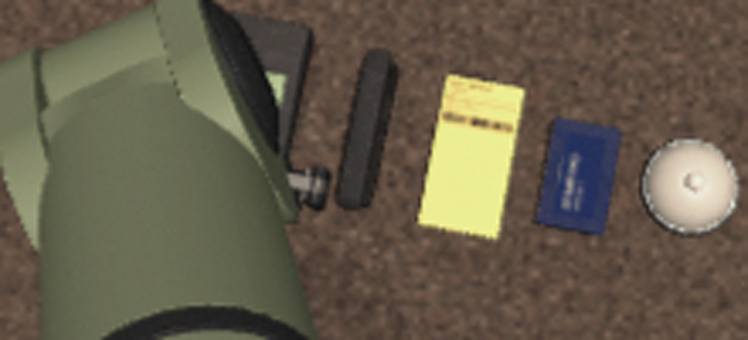

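The ink pad sits flat and parallel (crop centre (578,176)), with -2 mm along and 92.7 mm to the side by mask, and yaw -8.2°. The stapler is at (367,130). I'll check the joint 7 angle before choosing the stamp turn.

```bash
python3 - <<'E'
from h import *
o=bot.observe();print(o['qpos'],o['position'])
a=load('top0'); q=plane(a,np.array([(303,122),(280,240),(165,215)])/14+[149.5,244.5],.018)
print(q, np.degrees(np.arctan2(*(q[0]-q[1])[[1,0]])),np.degrees(np.arctan2(*(q[2]-q[1])[[1,0]])),np.linalg.norm(q[0]-q[1]))
E
```

```text
[-0.50285053  0.4060499   0.00394913  2.01228043 -0.00531632  0.72224107
 -2.20357627] [0.45640579 0.182537   0.16375954]
[[0.44132715 0.33759831 0.018     ]
 [0.41718805 0.33992488 0.018     ]
 [0.42124521 0.36395125 0.018     ]] -5.505243261064665 80.41529061175446 0.02425095967299101
```

```bash

python3 -m crank '{"travel":[[-0.7,4.5,0],[-1.4,9,0],[-2.1,13.5,0],[-2.65,17.6,0],[-2.65,17.6,-3]],"turn":[[0,0,7],[0,0,14],[0,0,20],[0,0,20],[0,0,20]],"gripper":[0.24,0.24,0.24,0.24,0.24]}' 40
python3 -m crank '{"travel":[[0,0,-3],[0,0,-6],[0,0,-8.5],[0,0,-10.2],[0,0,-10.2]],"turn":[[0,0,0],[0,0,0],[0,0,0],[0,0,0],[0,0,0]],"gripper":[0.24,0.24,0.24,0.24,0.24]}' 30
python3 - <<'E'
from h import *
g=grab('scene','scene6'); o=bot.observe();print(o['position'],o['tool_rot'],o['qpos'][6])
B=cv2.resize(g['pixels'][220:310,190:310],None,fx=6,fy=6,interpolation=cv2.INTER_CUBIC)
cv2.imwrite('pics/c6.png',B[:,:,::-1])
E
```

```text
clock: 13.6
position: [0.431, 0.3594, 0.1359]
tool_rot: [-3.136, -0.005, 0.21]
force: [1.1, -1.9, -0.7]
grip_width: 0.0649
finger_force: 0.0
clock: 14.1
position: [0.4304, 0.3514, 0.0297]
tool_rot: [3.14, 0.003, 0.204]
force: [-0.3, 0.1, 0.5]
grip_width: 0.0648
finger_force: 0.0
[0.43098891 0.35198293 0.03114816] [3.14050524e+00 1.53304513e-03 2.04013530e-01] -2.2484359989324134
```

View pics/c6.png

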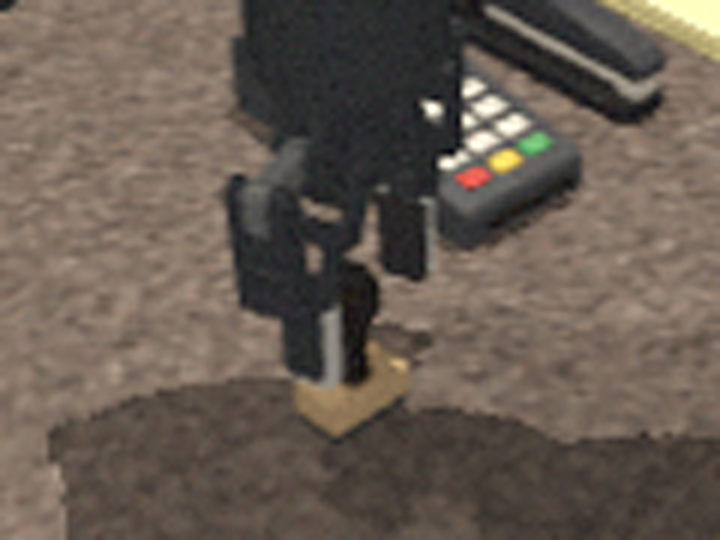

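The knob at (360,300) sits between the fingers, nearer the left one. I'll shift 0.65 cm in +y and close.

```bash

python3 -m crank '{"travel":[[0,0.65,0.1],[0,0.65,0.1],[0,0.65,0.1],[0,0.65,0.1],[0,0.65,0.1]],"turn":[[0,0,0],[0,0,0],[0,0,0],[0,0,0],[0,0,0]],"gripper":[0.24,0.4,1,1,1]}' 30
python3 -m crank '{"travel":[[0,0,0],[0,0,0],[0,0,0],[0,0,0],[0,0,0]],"turn":[[0,0,0],[0,0,0],[0,0,0],[0,0,0],[0,0,0]],"gripper":[1,1,1,1,1]}' 30
python3 -m crank '{"travel":[[0,0,1],[0,0,3],[0,0,6],[0,0,9],[0,0,12]],"turn":[[0,0,0],[0,0,5],[0,0,10],[0,0,15],[0,0,20]],"gripper":[1,1,1,1,1]}' 30
python3 - <<'E'
from h import *
g=grab('scene','scene7'); f=grab('top','top7');o=bot.observe();print(o['position'],o['tool_rot'],o['qpos'][6])
c=proj(g,[o['position']])[0].astype(int);print(c)
B=cv2.resize(g['pixels'][c[1]-50:c[1]+50,c[0]-60:c[0]+60],None,fx=6,fy=6,interpolation=cv2.INTER_CUBIC)
cv2.imwrite('pics/c7.png',B[:,:,::-1])
E
```

```text
clock: 14.65
position: [0.4316, 0.3595, 0.0333]
tool_rot: [-3.141, -0.001, 0.204]
force: [-0.5, 1.3, 7.1]
grip_width: 0.0238
finger_force: 29.2
clock: 15.15
position: [0.4316, 0.3596, 0.0333]
tool_rot: [-3.141, -0.001, 0.204]
force: [-0.8, 1.0, 7.0]
grip_width: 0.0239
finger_force: 29.2
clock: 15.65
position: [0.4312, 0.3589, 0.1546]
tool_rot: [3.141, -0.0, 0.557]
force: [-0.4, 0.1, -0.7]
grip_width: 0.0236
finger_force: 29.5
[0.43264982 0.3600857  0.15691778] [-3.14071063 -0.00551777  0.5556484 ] -1.944184408568638
[243 229]
```

View pics/c7.png

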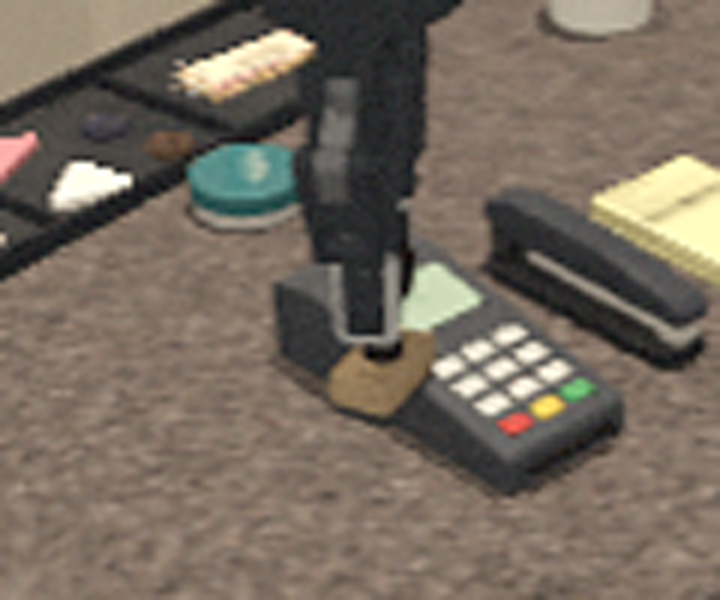

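The stamp is gripped by the knob and hanging roughly upright, with its foot at (383,375) in the crop. I'll carry it over the ink pad, turning it lengthwise, then look again before lowering.

```bash

python3 - <<'E'
from h import *
g=load('scene7');print('foot-top centre scene',plane(g,[[246.4,237.8]],.1416))
E
python3 -m crank '{"travel":[[0.6,-4.3,0],[1.2,-8.6,0],[1.8,-12.9,0],[2.4,-17.2,0],[3,-21.5,0]],"turn":[[0,0,7],[0,0,14],[0,0,21],[0,0,28],[0,0,35]],"gripper":[1,1,1,1,1]}' 30
python3 -m crank '{"travel":[[0.7,-4.4,0],[1.4,-8.8,0],[2.1,-13.2,0],[2.8,-17.5,0],[3.2,-21.8,0]],"turn":[[0,0,7],[0,0,14],[0,0,21],[0,0,28],[0,0,35]],"gripper":[1,1,1,1,1]}' 30
python3 -m crank '{"travel":[[0,0,0],[0,0,-2],[0,0,-4],[0,0,-6],[0,0,-6]],"turn":[[0,0,0],[0,0,0],[0,0,0],[0,0,0],[0,0,0]],"gripper":[1,1,1,1,1]}' 30
python3 - <<'E'
from h import *
g=grab('scene','scene8'); f=grab('top','top8');o=bot.observe();print(o['position'],o['tool_rot'],o['qpos'][6])
c=proj(g,[o['position']])[0].astype(int);print(c)
B=cv2.resize(g['pixels'][c[1]-40:c[1]+40,c[0]-50:c[0]+50],None,fx=7,fy=7,interpolation=cv2.INTER_CUBIC)
cv2.imwrite('pics/c8.png',B[:,:,::-1])
E
```

```text
foot-top centre scene [[0.42287478 0.36315659 0.1416    ]]
clock: 16.25
position: [0.461, 0.1423, 0.1528]
tool_rot: [3.142, 0.0, 1.168]
force: [0.7, 0.1, -0.6]
grip_width: 0.0236
finger_force: 29.5
clock: 16.75
position: [0.4931, -0.0758, 0.1528]
tool_rot: [-3.141, 0.0, 1.779]
force: [1.0, -0.1, -0.2]
grip_width: 0.0235
finger_force: 29.5
clock: 17.25
position: [0.4918, -0.0733, 0.0909]
tool_rot: [-3.138, -0.001, 1.774]
force: [0.5, -0.4, 0.6]
grip_width: 0.0235
finger_force: 29.6
[ 0.49311227 -0.07340766  0.09304848] [-3.14096979e+00 -1.42512829e-04  1.77459349e+00] -0.11789025797674146
[324 181]
```

View pics/c8.png

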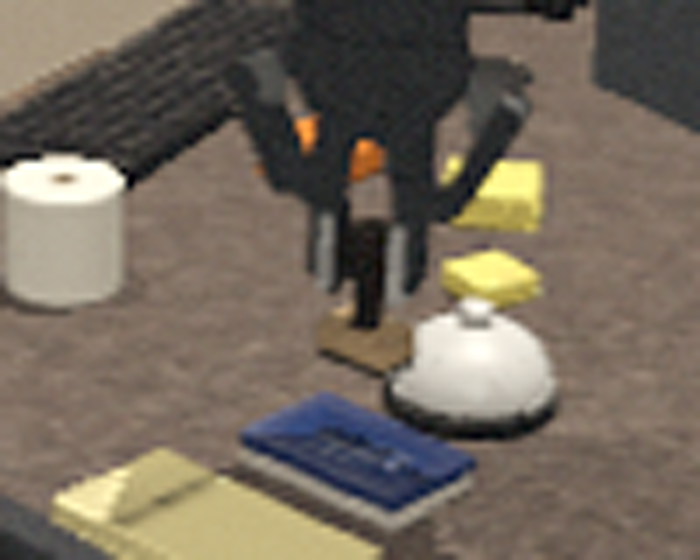

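The stamp hangs upright over the ink pad, with its neck at (369,290) and neck base at (369,325). The ink pad's top is centred at about (358,440) below it. I'll compare these numerically.

```bash

python3 - <<'E'
from h import *
np.set_printoptions(precision=4,suppress=True)
g=load('scene8');F=lambda p:np.array(p,float)/7+[273.6,140.6]
print('neck base',plane(g,F([(369,325)]),.0777)); print('neck up',plane(g,F([(369,260)]),.0333+.06))
print('ink top corners',plane(g,F([(240,436),(322,393),(475,463),(397,513)]),.017),plane(g,F([(240,436),(322,393),(475,463),(397,513)]),.017).mean(0))
print('foot corners z.06',plane(g,F([(318,350),(385,374),(412,362)]),.0597))
print('proj of TCP',(proj(g,[[.4931,-.0734,.093],[.4931,-.0734,.0777],[.4937,-.073,.017]])-[273.6,140.6])*7)
E
```

```text
neck base [[ 0.4837 -0.0685  0.0777]]
neck up [[ 0.5022 -0.0971  0.0933]]
ink top corners [[ 0.5332 -0.0444  0.017 ]
 [ 0.5265 -0.1024  0.017 ]
 [ 0.436  -0.0862  0.017 ]
 [ 0.4405 -0.0269  0.017 ]] [ 0.4841 -0.065   0.017 ]
foot corners z.06 [[ 0.5072 -0.0653  0.0597]
 [ 0.4712 -0.0631  0.0597]
 [ 0.4678 -0.0803  0.0597]]
proj of TCP [[358.3663 283.9063]
 [356.6779 315.442 ]
 [348.5176 437.0761]]
```

```bash

python3 -m crank '{"travel":[[0,0,-1.5],[0,0,-2.8],[0,0,-3.6],[0,0,-4],[0,0,-4.2]],"turn":[[0,0,0],[0,0,0],[0,0,0],[0,0,0],[0,0,0]],"gripper":[1,1,1,1,1]}' 30
python3 -m crank '{"travel":[[0,0,-0.1],[0,0,-0.1],[0,0,-0.1],[0,0,-0.1],[0,0,-0.1]],"turn":[[0,0,0],[0,0,0],[0,0,0],[0,0,0],[0,0,0]],"gripper":[1,1,1,1,1]}' 30
```

```text
clock: 17.85
position: [0.4932, -0.0737, 0.0506]
tool_rot: [-3.141, -0.0, 1.775]
force: [-0.5, 0.4, 3.8]
grip_width: 0.0235
finger_force: 30.0
clock: 18.35
position: [0.4934, -0.0738, 0.0505]
tool_rot: [3.141, 0.001, 1.775]
force: [-3.9, 0.4, 12.5]
grip_width: 0.0233
finger_force: 30.2
```

The stamp has made contact on the ink pad (12 N). I'll release it, lift and go to the note block.

```bash

python3 -m crank '{"travel":[[0,0,0],[0,0,0],[0,0,0],[0,0,0],[0,0,0]],"turn":[[0,0,0],[0,0,0],[0,0,0],[0,0,0],[0,0,0]],"gripper":[0.45,0.45,0.45,0.45,0.45]}' 30
python3 -m crank '{"travel":[[0,0,1.5],[0,0,4],[0,0,7],[0,0,10],[0,0,12]],"turn":[[0,0,0],[0,0,0],[0,0,0],[0,0,0],[0,0,0]],"gripper":[0.45,0.45,0.45,0.45,0.3]}' 30
python3 -m crank '{"travel":[[1.4,-4.2,0],[2.8,-8.4,0],[4.2,-12.6,0],[5.6,-16.8,0],[7,-21,0]],"turn":[[0,0,3],[0,0,6],[0,0,9],[0,0,12],[0,0,14.3]],"gripper":[0,0,0,0,0]}' 30
python3 -m crank '{"travel":[[1.5,-4.5,0],[3,-9.1,0],[3,-9.1,-3],[3,-9.1,-5],[3,-9.1,-5]],"turn":[[0,0,0],[0,0,0],[0,0,0],[0,0,0],[0,0,0]],"gripper":[0,0,0,0,0]}' 30
python3 - <<'E'
from h import *
f=grab('top','top9');g=grab('scene','scene9');o=bot.observe();print(o['position'],o['tool_rot'])
A=cv2.resize(f['pixels'][180:280,250:450],None,fx=3.6,fy=3.6,interpolation=cv2.INTER_CUBIC)
B=cv2.resize(g['pixels'][150:230,230:430],None,fx=3.6,fy=3.6,interpolation=cv2.INTER_CUBIC)[:235]
cv2.imwrite('pics/c9.png',np.vstack([A,B])[:,:,::-1])
E
```

```text
clock: 18.85
position: [0.4932, -0.0738, 0.0497]
tool_rot: [-3.142, 0.0, 1.775]
force: [-0.5, 0.1, -0.3]
grip_width: 0.0469
finger_force: 0.0
clock: 19.35
position: [0.4936, -0.0738, 0.1716]
tool_rot: [3.14, 0.0, 1.775]
force: [-0.6, -1.9, -0.0]
grip_width: 0.0592
finger_force: 0.0
clock: 19.85
position: [0.5634, -0.2857, 0.1697]
tool_rot: [-3.141, -0.0, 2.026]
force: [0.8, 0.8, 0.5]
grip_width: 0.0853
finger_force: 0.0
clock: 20.35
position: [0.5917, -0.3741, 0.1166]
tool_rot: [-3.139, -0.004, 2.025]
force: [-0.9, 0.0, 0.1]
grip_width: 0.0854
finger_force: 0.0
[ 0.59338313 -0.37454719  0.12012517] [ 3.14156903e+00 -2.90504414e-04  2.02484176e+00]
```

View pics/c9.png

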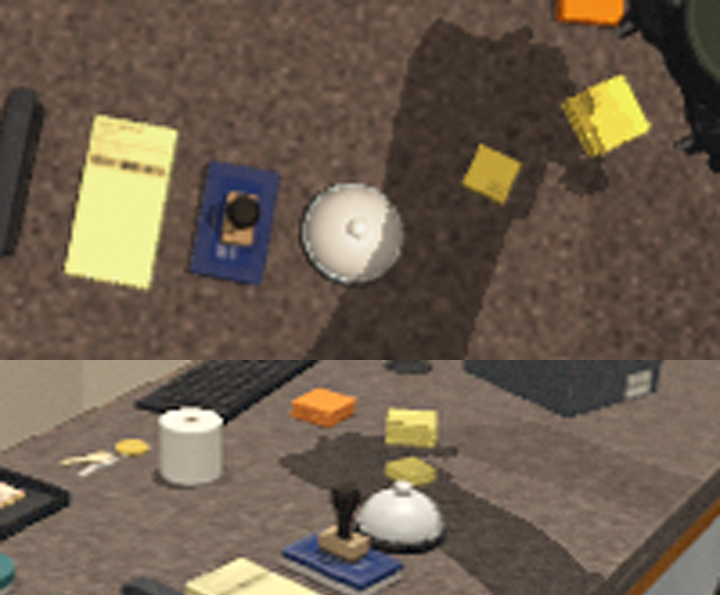

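The stamp stands upright on the middle of the ink pad (top half (240,215), scene half (344,525)). The note block is at (605,115), with the gripper above it. I'll grasp it.

```bash

python3 -m crank '{"travel":[[0,0,-4],[0,0,-7.5],[0,0,-10],[0,0,-11.6],[0,0,-11.6]],"turn":[[0,0,0],[0,0,0],[0,0,0],[0,0,0],[0,0,0]],"gripper":[0,0,0,0,0]}' 25
python3 -m crank '{"travel":[[0,0,0],[0,0,0],[0,0,0],[0,0,0],[0,0,0]],"turn":[[0,0,0],[0,0,0],[0,0,0],[0,0,0],[0,0,0]],"gripper":[1,1,1,1,1]}' 25
python3 -m crank '{"travel":[[0,0,0],[0,0,0],[0,0,0],[0,0,0],[0,0,0]],"turn":[[0,0,0],[0,0,0],[0,0,0],[0,0,0],[0,0,0]],"gripper":[1,1,1,1,1]}' 25
python3 - <<'E'
from h import *
np.set_printoptions(precision=4,suppress=True)
f=load('top9');F=lambda p:np.array(p,float)/3.6+[249.6,179.6]
x=np.array([np.cos(np.radians(-8.3)),np.sin(np.radians(-8.3))]);y=np.array([-x[1],x[0]])
for n,p,z in(('foot',[(226,192),(222,240),(251,244)],.035),('ink',[(208,163),(280,173),(261,284),(189,272)],.017),('pad',[(95,115),(179,129),(150,290),(65,272)],.012)):
    q=plane(f,F(p),z)[:,:2]-[.507,.018]; q=np.c_[q@x,q@y]*1e3; print(n,q.tolist(),q.mean(0))
E
```

```text
clock: 20.95
position: [0.593, -0.3744, 0.003]
tool_rot: [-3.141, -0.001, 2.025]
force: [0.1, 0.6, 0.2]
grip_width: 0.0855
finger_force: 0.0
clock: 21.45
position: [0.5941, -0.3753, 0.0055]
tool_rot: [3.14, 0.002, 2.024]
force: [-1.8, 0.6, 8.3]
grip_width: 0.0495
finger_force: 25.0
clock: 21.95
position: [0.5941, -0.3753, 0.0055]
tool_rot: [3.14, 0.002, 2.024]
force: [-1.7, 1.4, 7.0]
grip_width: 0.0496
finger_force: 25.0
foot [[19.43129951031123, -80.78210556255777], [-18.64179485585101, -84.30366147424857], [-17.50769383341794, -107.28981963351491]] [ -5.5727 -90.7919]
ink [[42.549351453561655, -62.98454207816072], [45.299951280257105, -121.54451389353174], [-45.36813920441091, -121.5445866812688], [-46.640966187366125, -63.580138217337215]] [ -1.04   -92.4134]
pad [[65.24847218061416, 34.672109712440125], [66.55615221604198, -34.888834533191236], [-66.06836640177468, -35.64861166858993], [-64.6336262991763, 33.80454207440416]] [ 0.2757 -0.5152]
```

```bash

python3 -m crank '{"travel":[[0,0,2],[0,0,5],[0,0,8],[0,1,11],[0.2,4,12]],"turn":[[0,0,0],[0,0,0],[0,0,0],[0,0,3],[0,0,9]],"gripper":[1,1,1,1,1]}' 25
python3 -m crank '{"travel":[[0.4,4,0],[0.8,8,0],[1.2,12,0],[1.6,16,0],[2,20,0]],"turn":[[0,0,7],[0,0,14],[0,0,21],[0,0,28],[0,0,35]],"gripper":[1,1,1,1,1]}' 25
python3 -m crank '{"travel":[[0.3,4,0],[0.6,8,0],[0.9,12,0],[1.1,13.6,0],[1.1,13.6,-2]],"turn":[[0,0,6],[0,0,11.7],[0,0,11.7],[0,0,11.7],[0,0,11.7]],"gripper":[1,1,1,1,1]}' 25
python3 -m crank '{"travel":[[0,0,-2],[0,0,-4],[0,0,-6],[0,0,-7],[0,0,-7]],"turn":[[0,0,0],[0,0,0],[0,0,0],[0,0,0],[0,0,0]],"gripper":[1,1,1,1,1]}' 25
```

```text
clock: 22.45
position: [0.5958, -0.3379, 0.1289]
tool_rot: [3.141, 0.006, 2.18]
force: [0.4, -0.4, -0.6]
grip_width: 0.0495
finger_force: 27.1
clock: 22.95
position: [0.6156, -0.1335, 0.1258]
tool_rot: [-3.141, 0.002, 2.797]
force: [1.1, 0.3, -1.2]
grip_width: 0.0491
finger_force: 27.1
clock: 23.45
position: [0.6281, 0.0046, 0.1075]
tool_rot: [3.14, 0.005, 3.0]
force: [0.1, -0.7, -0.5]
grip_width: 0.0492
finger_force: 27.1
clock: 23.95
position: [0.626, 0.0008, 0.0336]
tool_rot: [-3.141, -0.001, 2.996]
force: [0.6, 1.0, 0.2]
grip_width: 0.0492
finger_force: 27.1
```

```bash

python3 -m crank '{"travel":[[0,0,-1.2],[0,0,-2],[0,0,-2.6],[0,0,-2.9],[0,0,-2.9]],"turn":[[0,0,0],[0,0,0],[0,0,0],[0,0,0],[0,0,0]],"gripper":[1,1,1,1,1]}' 25
python3 -m crank '{"travel":[[0,0,0],[0,0,0],[0,0,0],[0,0,0],[0,0,0]],"turn":[[0,0,0],[0,0,0],[0,0,0],[0,0,0],[0,0,0]],"gripper":[0.2,0.2,0.2,0.2,0.2]}' 25
python3 -m crank '{"travel":[[0,0,2],[0,0,5],[0,0,9],[0,0,13],[-1,-4,16]],"turn":[[0,0,0],[0,0,0],[0,0,0],[0,0,0],[0,0,0]],"gripper":[0.2,0.2,0.2,0.2,0.2]}' 25
python3 -m crank '{"travel":[[-2,-4.3,0],[-4,-8.6,0],[-6,-13,0],[-8,-17.3,0],[-10,-21.5,0]],"turn":[[0,0,0],[0,0,0],[0,0,0],[0,0,0],[0,0,0]],"gripper":[0.2,0.2,0.2,0.2,0.2]}' 25
python3 -m crank '{"travel":[[-2,-4.3,0],[-4,-8.6,0],[-6,-13,0],[-6,-13,0],[-6,-13,0]],"turn":[[0,0,0],[0,0,0],[0,0,0],[0,0,0],[0,0,0]],"gripper":[0.2,0.2,0.2,0.2,0.2]}' 25
python3 - <<'E'
from h import *
f=grab('top','top10')
h=cv2.cvtColor(f['pixels'],cv2.COLOR_RGB2HSV)
x=np.array([np.cos(np.radians(-8.2)),np.sin(np.radians(-8.2))]);y=np.array([-x[1],x[0]])
for n,roi,z in(('pad',(260,212,305,265),.012),('note',(270,170,315,207),.018)):
    x0,y0,x1,y1=roi;m=np.zeros(h.shape[:2],np.uint8);m[y0:y1,x0:x1]=cv2.inRange(h,(24,50,130),(34,255,255))[y0:y1,x0:x1]
    c=max(cv2.findContours(m,cv2.RETR_EXTERNAL,cv2.CHAIN_APPROX_NONE)[0],key=cv2.contourArea).reshape(-1,2)
    r=cv2.minAreaRect((plane(f,c,z)[:,:2]*1000).astype(np.float32));q=np.array(r[0])-[507,18];print(n,r,q@x,q@y)
A=cv2.resize(f['pixels'][150:280,190:400],None,fx=3.6,fy=3.6,interpolation=cv2.INTER_CUBIC)
cv2.imwrite('pics/c10.png',A[:,:,::-1])
E
```

```text
clock: 24.45
position: [0.6264, 0.0011, 0.0048]
tool_rot: [-3.141, 0.0, 2.997]
force: [0.4, -0.6, 0.0]
grip_width: 0.0493
finger_force: 28.1
clock: 24.95
position: [0.6263, 0.0012, 0.0047]
tool_rot: [-3.142, 0.0, 2.997]
force: [0.1, -0.1, -1.2]
grip_width: 0.0683
finger_force: 0.0
clock: 25.45
position: [0.6175, -0.0326, 0.1687]
tool_rot: [3.138, 0.003, 3.004]
force: [0.7, -1.4, 1.0]
grip_width: 0.0681
finger_force: 0.0
clock: 25.95
position: [0.5154, -0.2547, 0.1657]
tool_rot: [-3.141, 0.001, 2.997]
force: [1.1, -0.6, -0.1]
grip_width: 0.068
finger_force: 0.0
clock: 26.45
position: [0.456, -0.3837, 0.1652]
tool_rot: [-3.141, 0.001, 2.995]
force: [-0.3, 1.0, 0.5]
grip_width: 0.0685
finger_force: 0.0
pad ((507.1288757324219, 17.980899810791016), (70.15560150146484, 131.84066772460938), 81.6235122680664) 0.13028237631245512 -0.0005235049890453137
note ((624.7074584960938, 0.1395111083984375), (52.67838668823242, 53.2183837890625), 82.64244079589844) 119.05146710606695 -0.8893980828162102
```

View pics/c10.png

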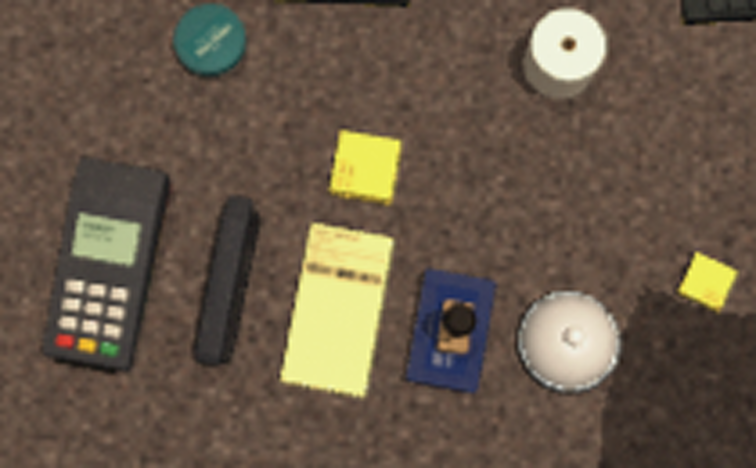

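The picture shows everything in place: the stapler at (225,280), the ink pad with the stamp at (452,330), and the note block at (366,166), square behind the pad with a gap of about 28–30 mm and a 1 mm offset. The pin tin and receipt roll are undisturbed.

```bash
python3 -c "
from workcell import bot
print(bot.job_done())"
```

```text
the job is handed in; nothing more can be done
None
```

I placed the stapler, ink pad, stamp and note block as asked and in that order, left the receipt roll and pin tin alone, and handed the job in at about 26.5 s of the 104 s allowed; the verdict was not shown.

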